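Re-tap the whip antenna's coil and snap its clip shut

TASK

The whip antenna is going onto another band. First lift the coil's tap knob out of the long slot it is parked in, run it along the bar and drop it fully into the notch nearest the whip; then take the sprung pliers and squeeze the two ears of the open clip round the foot of the whip together until the catch clicks and the clip stays shut. Use the pliers for the clip, not the bare fingers, then lay them flat on the blue desk mat again, clear of the antenna, without knocking the other things about.

Things in the scene. Friction and masses are not known exactly. Their poses are not given: they have to be found in the camera images.
- unit: Whip antenna base, fixed: dark board 14 mm thick (x -46..54, y -45..205 mm) with an upright steel whip (20 mm thick, 226 mm high) and, to its left, a copper coil lying along y under a notched brass bar (block x -32..32, y 58..192, 106 mm high). Origin: whip's axis at the board's underside, on the mat, 3 mm above the table; y runs along the coil away from the whip, z up, -x towards the clip's ears.
- target_notch (a point): Where the middle of the tap knob lies when the knob is fully down in the notch nearest the whip (85 mm from the whip's axis along the unit's y, 122 mm above the unit's origin).
- tap_knob (a point): Middle of the black tap knob, an upright cylinder 18 mm thick and 24 mm high on an aluminium carriage (46 mm in the unit's x, 16 mm in y, top 16 mm below this point). It travels along the unit's y.
- tap (a joint): Carriage's travel along the bar, m: 0 = notch nearest the whip, 0.02 = the next notch (each 10 mm wide, pin 6 mm thick, teeth 10 mm wide with round tops), 0.038 to 0.082 = the long parking slot at the far end, where it starts. Runs easily (under 1 N) with the knob lifted.
- tap_lift (a joint): How far the knob is lifted, in m: 0 = fully down in a notch; at 0.011 or more its pin clears the teeth; stop at 0.018. A light spring (1.5 to 3 N) pushes it down.
- clip_ears (a point): Middle of the two ears, when shut, of the hinged white clip round the whip: 22 mm from its axis to the unit's -x, 47 mm above the unit's origin. Ears: 19 mm long (12 to 31 mm from the whip's axis), 20 mm high, 3 mm thick; the shut pair is 8 mm thick (y -4..4 mm). The ear on the -y side is fixed. A snap housing sits 10 to 26 mm above this point: keep the jaws below it.
- clip_moving_ear (a point): Outer face, mid-length, of the moving ear on the unit's +y side (it swings about a hinge 16 mm behind the whip's axis). The clip's ring is 28 mm across.
- clip (a joint): Opening of the clip's strap in rad: 0 = shut. It starts 0.13 to 0.19 open; the last 0.1 needs about 5 to 10 N on the ears, then the catch clicks at about 0.04 and pulls and holds it at 0. Let go before the click it springs open again.
- pliers: Sprung pliers lying flat, 170 mm long, 93 mm wide over the open handle ends, 18 mm thick, 160 g. This body is the half with the left handle (seen from behind, jaws ahead). Origin: under the rivet, on the lower face; at rest its x axis is the middle line, from handles to jaws, z up. Squeezed by q, this half turns left by q/2 and the other right by q/2. Centre of mass about 42 mm behind the rivet.
- pliers_half (a joint): How far the pliers are squeezed, in rad: 0 = released, springs fully open; 0.64 = jaws parallel and 8 mm apart (just shuts the clip); 0.76 = stop.
- left_handle (a point): Middle of the left handle (black rubber, 10 mm thick, 18 mm high, 80 mm long) 44 mm behind the rivet, 9 mm above the lower face. Open, the two handles are 64 mm over their outer faces here; with the clip shut, about 34 mm. Their spring pushes out with about 11 N open and 15 N squeezed; the clip adds up to 10 N.
- right_handle (a point): The same point on the right handle.
- left_handle_jaw_tip (a point): Inner edge at the tip of the jaw that belongs to the left handle (the jaw lies on the right), 8 mm above the lower face, 62 mm ahead of the rivet along the jaw. Jaws are 16 mm high, 7 to 10 mm thick; open, the tips are 47 mm apart.
- right_handle_jaw_tip (a point): The same point on the other jaw.
- desk_mat: Blue felt desk mat, fixed, 560 mm (x) by 1060 mm (y), 3 mm thick, origin at the centre of its underside on the table.
- screwdriver: Bystander: screwdriver 160 mm long, lying on the mat; leave it alone.
- coax_adapter: Bystander: steel barrel connector, 19 mm thick, 38 mm high, standing on the mat.
- wrench: Bystander: open-ended wrench 150 mm long, lying on the mat to the right of the pliers.
- parts_dish: Bystander: shallow steel dish, 84 mm across, 22 mm high.
- morse_paddle: Bystander: Morse paddle on a heavy base 85 x 75 mm, 42 mm high.
- clock: Bystander: small desk clock, 30 x 85 x 48 mm.
Not all that is in view belongs to the job. Leave any turquoise look-alike of the pliers alone.

How it is judged:
By the outcome, as a careful person would: the job done as asked, in the order asked, and still so for the second after the job is handed in, with the robot touching nothing.
It also fails if it takes over 53 s, if anything falls off the work surface, if the arm or the gripper's body presses on something with over 40 N, if the wrist force passes 120 N, or if a joint passes its speed limit or range.

ROBOT

A 6-joint arm with a two-finger parallel gripper is mounted at the origin on the work surface. World frame = base frame: x ahead of the robot, y to its left, z up, the work surface at z = 0. Lengths are in m, angles in rad, forces in N, time in s.
With the tool pointing down it reaches from about 0.3 to 0.875 m from the base axis. Payload 6.4 kg.
Tool frame: the origin (TCP) lies midway between the tips of the shut fingers; the grasp point (between the pads) lies 19 mm behind it (r.grip_point_offset is the z of the grasp point in the tool frame, in m); z points along the fingers, y is the line along which they close (so a half turn about z gives the same grasp; the last joint's range is limited). The gripper opens to 85 mm and grips with 20 to 120 N. Pads are 22 mm wide; open, the fingers measure 114 mm over their backs; the gripper's body (76 mm by 85 mm) begins 54 mm behind the grasp point. The pads swing forward as they close: fully open they stand 13 mm farther back than shut.
Start: joints at [-1.44, 0.181, 1.607, -0, 1.354, -0.206], TCP at [0.19, -0.543, 0.231] pointing down, gripper open.
Joint ranges: [-2.99, 2.99], [-0.89, 2.07], [0.3, 2.58], [-1.14, 4.28], [0, 2.63], [-3.12, 3.12]. Speed limits (rad/s): [2.57, 2.57, 3.01, 3.14, 3.14, 3.14].

INTERFACE

Orientations are given as [roll, pitch, yaw] about the fixed x, y, z axes, in that order (R = Rz(yaw) Ry(pitch) Rx(roll)).
In Python, from station import r gives the robot as it stands.
- The arm moves only by the tool arm_command, never from a script. Its argument "rows" is one flat list of numbers, 5 for each row, row after row: the shift along the tool's x, y, z in mm, then the turn about the tool's z in rad, then the opening, from 0 (shut) to 1 (fully open). In form: [tx, ty, tz, spin, jaw, tx, ty, tz, spin, jaw, ...]. A call has 1 to 20 rows; each row is the pose to reach, as a shift and turn from the pose commanded when the call began, along the tool's axes at that moment; what a row does not reach only later rows make up. A row lasts 1/12 s, in which the tool goes at most 41.7 mm and 7.16 degrees, less where a joint would pass 70% of its speed; a pose out of reach is approached as far as the arm can. A call with a gripper value outside its range is refused whole. The fingers move at their own pace and stop on an object; "force" is the grip in N (left out, the last holds). Time passes only in rows, so rows that repeat a pose let the fingers close. It gives the time, the measured TCP pose, the force, the opening and the grip force at its end, in the units of the state.
- r.get_state(): the state, without advancing time (a new reading comes with each control period).
- r.camera(name): name is "scene" or "top" or "wrist"; returns a dict with "color" (480x640x3 uint8, red, green, blue), "K" (3x3 intrinsics, pixels), "distortion" ([k1, k2, p1, p2, k3] as OpenCV has them; the pictures are not rectified), "position" and "rotation" of the camera in the world. Camera axes: x right, y down, z forward; pixel columns grow to the right and rows downward; lengths in m; the calibration is good to about 2 mm. A picture is of the moment at which its call begins. There is no depth.
- r.sign_off(): hands the job in; it is judged then, once.
Trained networks look in a picture, given as the dict that the camera call returned (one of the last four; its "shot" number tells which), for a name from the list of things; names that differ only in an ending like _2 or _b are one class to them, and where a whole thing is asked for, a point or a joint stands for the part that bears it (a point fixed in the world has none). Each returns a list of dicts, best first, with "confidence" (0 to 1); they miss things now and then, are a little off and sometimes report something else, mostly with a low value. They report only what shows in the picture. A call takes as long as a camera call. They do not tell look-alikes from the thing itself.
- r.boxes_of(picture, target): "at" ([row, column] in pixels, amid what is visible of it).
- r.outline_of(picture, target): "region" (480x640 bool, what is visible of it) and "at" ([row, column] in pixels, amid what is visible of it).
- r.place_of(picture, target): "at" ([row, column] in pixels: a listed point, or the origin of a listed thing).
The state is a dict: "time_s": time; "q": joint angles; "dq": joint speeds; "joint_efforts": joint torques, N m; "tcp_pos": TCP position; "ee_rot": TCP orientation; "wrist_force": force on the tool from outside, world axes, zero at the start; "torque": the same for the moment, N m; "width": finger opening in m; "gripper_force": force on a finger pad.
Only numpy, scipy, OpenCV 4.12 (cv2) and the standard library are available. Lean on these libraries where they do the work, as an engineer would, in place of code of your own. Each camera call takes 0.05 s, during which the arm holds its last target. There are 200 camera calls.

## Working session

There is one attempt and no reset: what is moved stays moved. The work goes in short steps, Python scripts to look and compute and a tool call to move; the robot and the scene stay as the last step left them, time stands still between calls to the robot, and variables do not carry over. Pictures are saved under pics/ and viewed, at most 10 in all, crops included, and the job is handed in when it is done.

Besides the shell and the picture viewer there is one more tool, called after "Call:" by a JSON object that holds its "method" and its "body". arm_command: Moves the arm, as the interface text tells. Its arguments: {"type":"object","properties":{"rows":{"type":"array"},"force":{"type":"number"}},"required":["rows"]}

```bash
ls; mkdir -p pics; cat > h.py <<'E'
import numpy as np, cv2
from station import r
def ray(c,at):
    p=cv2.undistortPoints(np.array([[[at[1],at[0]]]],float),np.array(c['K']),np.array(c['distortion']))[0,0]
    d=np.array(c['rotation'])@np.array([p[0],p[1],1.]); return np.array(c['position']),d/np.linalg.norm(d)
def onz(c,at,z):
    o,d=ray(c,at); return o+d*(z-o[2])/d[2]
def tri(obs):
    A=0;b=0
    for c,at in obs:
        o,d=ray(c,at);P=np.eye(3)-np.outer(d,d);A=A+P;b=b+P@o
    X=np.linalg.solve(A,b)
    res=[np.linalg.norm((np.eye(3)-np.outer(ray(c,at)[1],ray(c,at)[1]))@(X-ray(c,at)[0])) for c,at in obs]
    return X,np.round(np.array(res)*1000,1)
def proj(c,X):
    R=np.array(c['rotation']);t=-R.T@np.array(c['position'])
    return cv2.projectPoints(np.array([X],float),cv2.Rodrigues(R.T)[0],t,np.array(c['K']),np.array(c['distortion']))[0][0,0][::-1]
def save(c,n): cv2.imwrite('pics/'+n,c['color'][:,:,::-1])
E
python3 - <<'E'
from h import *
cs={n:r.camera(n) for n in('scene','top','wrist')}
for n,c in cs.items():
    save(c,n+'0.png'); print(n,np.round(c['position'],3))
for t in ['unit','target_notch','tap_knob','clip_ears','clip_moving_ear','pliers','left_handle','right_handle','left_handle_jaw_tip','right_handle_jaw_tip','coax_adapter','wrench','screwdriver','parts_dish','morse_paddle','clock']:
    print(t)
    for n,c in cs.items():
        print('  ',n,[(np.round(x['at']).tolist(),round(x['confidence'],2)) for x in r.place_of(c,t)[:4]])
s=r.get_state();print({k:s[k] for k in('time_s','tcp_pos','ee_rot','wrist_force','width')})
E
```

```text
pics
scene [1.686 0.527 0.882]
top [ 0.4   -0.044  1.684]
wrist [ 0.26  -0.518  0.373]
unit
   scene [([288.0, 318.0], 0.61)]
   top [([206.0, 311.0], 0.57)]
   wrist []
target_notch
   scene [([256.0, 350.0], 0.67)]
   top [([211.0, 277.0], 0.89), ([205.0, 312.0], 0.54)]
   wrist []
tap_knob
   scene [([254.0, 381.0], 0.45)]
   top [([217.0, 250.0], 0.5)]
   wrist []
clip_ears
   scene [([271.0, 319.0], 0.86)]
   top [([213.0, 311.0], 0.84), ([178.0, 429.0], 0.42), ([254.0, 423.0], 0.34)]
   wrist []
clip_moving_ear
   scene [([267.0, 324.0], 0.54)]
   top [([212.0, 309.0], 0.48), ([218.0, 251.0], 0.39)]
   wrist []
pliers
   scene [([242.0, 244.0], 0.97)]
   top [([304.0, 342.0], 0.96), ([253.0, 419.0], 0.73)]
   wrist []
left_handle
   scene [([237.0, 329.0], 0.93), ([236.0, 262.0], 0.86), ([274.0, 198.0], 0.5)]
   top [([261.0, 402.0], 0.95), ([289.0, 340.0], 0.88), ([179.0, 426.0], 0.23), ([271.0, 421.0], 0.19)]
   wrist []
right_handle
   scene [([230.0, 251.0], 0.74), ([231.0, 345.0], 0.53)]
   top [([274.0, 421.0], 0.59), ([303.0, 322.0], 0.58)]
   wrist []
left_handle_jaw_ti
[... 554 characters left out ...]
er
   scene [([259.0, 400.0], 0.72)]
   top [([288.0, 256.0], 0.89), ([240.0, 185.0], 0.41)]
   wrist []
parts_dish
   scene [([300.0, 460.0], 0.93), ([246.0, 232.0], 0.36)]
   top [([242.0, 187.0], 0.89), ([213.0, 309.0], 0.31)]
   wrist []
morse_paddle
   scene [([282.0, 505.0], 0.67), ([258.0, 380.0], 0.22)]
   top [([288.0, 150.0], 0.77), ([211.0, 310.0], 0.59)]
   wrist []
clock
   scene [([272.0, 197.0], 0.77)]
   top [([179.0, 427.0], 0.61)]
   wrist []
{'time_s': 2.55, 'tcp_pos': array([ 0.19002108, -0.54274431,  0.23130295]), 'ee_rot': array([3.14152697e+00, 1.24576840e-07, 3.36755934e-01]), 'wrist_force': array([ 0.45036916,  0.13952443, -0.20687993]), 'width': 0.08508491944406353}
```

```bash
python3 - <<'E'
import cv2
a=cv2.imread('pics/top0.png')[140:380,120:500];b=cv2.imread('pics/scene0.png')[180:330,170:550]
cv2.imwrite('pics/t1.png',cv2.resize(a,None,fx=2.1,fy=2.1,interpolation=3))
cv2.imwrite('pics/s1.png',cv2.resize(b,None,fx=2.1,fy=2.1,interpolation=3))
E
```

```text
(no output)
```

View pics/t1.png

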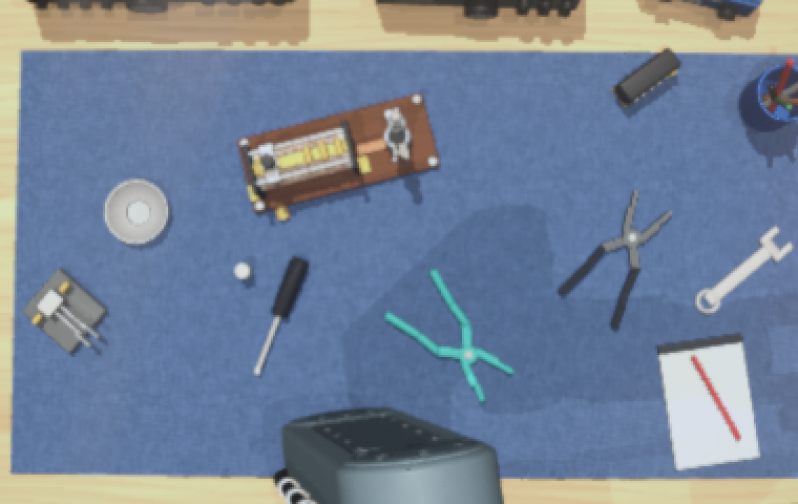

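View pics/s1.png

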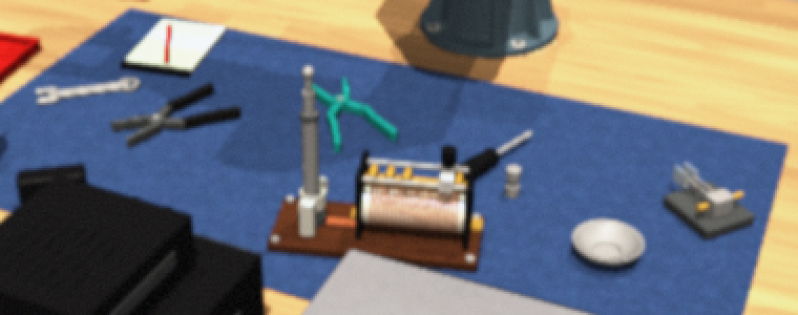

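```bash
python3 - <<'E'
from h import *
c={n:r.camera(n) for n in('scene','top')}
near={'unit':((288,318),(206,311)),'target_notch':((256,350),(211,277)),'tap_knob':((254,381),(217,250)),'clip_ears':((271,319),(213,311)),'clip_moving_ear':((267,324),(212,309)),'pliers':((242,244),(253,419)),'left_handle':((236,262),(261,402)),'right_handle':((230,251),(274,421)),'left_handle_jaw_tip':((241,223),(242,438)),'right_handle_jaw_tip':((248,231),(231,428)),'coax_adapter':((271,412),(266,236)),'screwdriver':((259,400),(288,256))}
for t,(a,b) in near.items():
    o=[]
    for n,g in(('scene',a),('top',b)):
        l=[x['at'] for x in r.place_of(c[n],t) if np.hypot(*(np.array(x['at'])-g))<8]
        if l:o.append((c[n],min(l,key=lambda q:np.hypot(*(np.array(q)-g)))))
    if len(o)==2: print(t,np.round(tri(o)[0],3),tri(o)[1],'top@z.012',np.round(onz(*o[1],.012),3))
    else: print(t,len(o))
E
```

```text
Traceback (most recent call last):
  File "h.py", line 7, in onz
    o,d=ray(c,at); return o+d*(z-o[2])/d[2]
                                       ~^^^
IndexError: invalid index to scalar variable.
```

```bash
sed -i '3i from scipy.spatial.transform import Rotation as Ro\ndef RM(c):\n    a=np.array(c["rotation"]); return a if a.shape==(3,3) else Ro.from_euler("xyz",a).as_matrix()' h.py; sed -i "s/np.array(c\['rotation'\])/RM(c)/" h.py
cat > m.py <<'E'
from h import *
c={n:r.camera(n) for n in('scene','top')}
print(c['top']['rotation'])
near={'unit':((288,318),(206,311)),'target_notch':((256,350),(211,277)),'tap_knob':((254,381),(217,250)),'clip_ears':((271,319),(213,311)),'clip_moving_ear':((267,324),(212,309)),'pliers':((242,244),(253,419)),'left_handle':((236,262),(261,402)),'right_handle':((230,251),(274,421)),'left_handle_jaw_tip':((241,223),(242,438)),'right_handle_jaw_tip':((248,231),(231,428)),'coax_adapter':((271,412),(266,236)),'screwdriver':((259,400),(288,256))}
for t,(a,b) in near.items():
    o=[]
    for n,g in(('scene',a),('top',b)):
        l=[x['at'] for x in r.place_of(c[n],t) if np.hypot(*(np.array(x['at'])-g))<8]
        if l:o.append((c[n],min(l,key=lambda q:np.hypot(*(np.array(q)-g)))))
    if len(o)==2: print(t,np.round(tri(o)[0],3),tri(o)[1],'top@z.012',np.round(onz(*o[1],.012),3))
    else: print(t,len(o))
E
python3 m.py
```

```text
[-3.07247288  0.00417    -1.56621481]
unit [ 0.613 -0.019 -0.004] [1.7 1.7] top@z.012 [ 0.61  -0.017  0.012]
target_notch [0.591 0.062 0.122] [0.1 0.1] top@z.012 [0.604 0.07  0.012]
tap_knob [0.573 0.138 0.118] [3.7 3.7] top@z.012 [0.583 0.154 0.012]
clip_ears [ 0.601 -0.014  0.051] [3. 3.] top@z.012 [ 0.604 -0.01   0.012]
clip_moving_ear [ 0.601 -0.012  0.061] [1.6 1.6] top@z.012 [ 0.608 -0.012  0.012]
pliers [ 0.494 -0.322  0.003] [4.6 4.6] top@z.012 [ 0.496 -0.324  0.012]
left_handle [ 0.469 -0.268  0.016] [8.3 8.3] top@z.012 [ 0.466 -0.261  0.012]
right_handle [ 0.438 -0.325  0.002] [7.2 7.2] top@z.012 [ 0.434 -0.317  0.012]
left_handle_jaw_tip [ 0.522 -0.36   0.006] [2.9 2.9] top@z.012 [ 0.52  -0.356  0.012]
right_handle_jaw_tip 1
coax_adapter [0.444 0.183 0.012] [0.2 0.2] top@z.012 [0.444 0.183 0.012]
screwdriver [ 0.387  0.137 -0.004] [2.4 2.4] top@z.012 [0.386 0.138 0.012]
```

Call:
{"method": "arm_command", "body": {"rows": [477,-514,-50,0.082,1,477,-514,-50,0.082,1,477,-514,-50,0.082,1,477,-514,-50,0.082,1,477,-514,-50,0.082,1,477,-514,-50,0.082,1,477,-514,-50,0.082,1,477,-514,-50,0.082,1,477,-514,-50,0.082,1,477,-514,-50,0.082,1,477,-514,-50,0.082,1,477,-514,-50,0.082,1,477,-514,-50,0.082,1,477,-514,-50,0.082,1,477,-514,-50,0.082,1,477,-514,-50,0.082,1,477,-514,-50,0.082,1,477,-514,-50,0.082,1]}}

```text
time_s: 5.55
tcp_pos: [0.4719, 0.1054, 0.282]
ee_rot: [-3.14, -0.003, 0.26]
wrist_force: [-0.4, -0.4, -0.2]
width: 0.085
gripper_force: 0.0
```

```bash
cat > w.py <<'E'
from h import *
import sys,pickle
# w.py name targets... : wrist shot, log observations for later triangulation
c=r.camera('wrist'); save(c,sys.argv[1]+'.png'); s=r.get_state()
print(s['time_s'],np.round(s['tcp_pos'],4),np.round(s['ee_rot'],3),'w',round(s['width'],4),'cam',np.round(c['position'],3),np.round(c['rotation'],3))
try: D=pickle.load(open('obs.pkl','rb'))
except Exception: D=[]
cc={k:c[k] for k in('K','distortion','position','rotation')}
for t in sys.argv[2:]:
    for x in r.place_of(c,t)[:3]:
        print(t,np.round(x['at'],1),round(x['confidence'],2)); D.append((sys.argv[1],t,cc,x['at'],x['confidence']))
pickle.dump(D,open('obs.pkl','wb'))
E
python3 w.py a1 tap_knob target_notch clip_ears clip_moving_ear unit
```

```text
5.6 [0.4709 0.103  0.2814] [-3.141 -0.     0.26 ] w 0.0853 cam [0.543 0.124 0.425] [ 2.846e+00  2.000e-03 -1.311e+00]
tap_knob [ 83.9 314.2] 0.65
tap_knob [ 85.  414.3] 0.42
target_notch [ 85.6 414.2] 0.94
target_notch [119.6 471.8] 0.34
clip_ears [120.8 472.3] 0.64
clip_moving_ear [116.6 464.4] 0.89
unit [ 99.1 461.2] 0.98
```

View pics/a1.png

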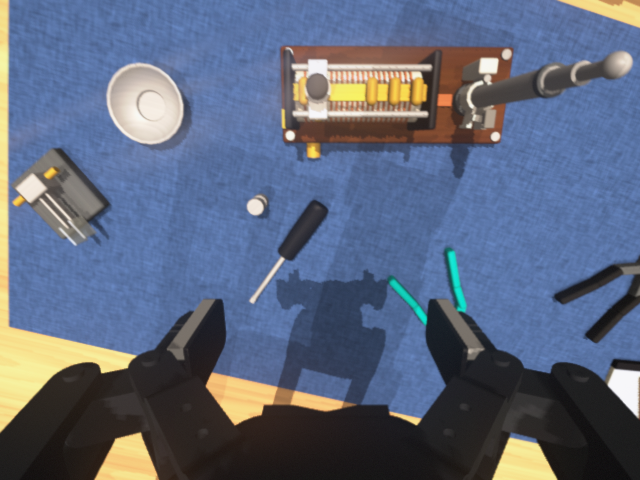

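```bash
python3 - <<'E'
from h import *
import pickle
D=pickle.load(open('obs.pkl','rb'))
for d in D: print(d[1],{z:np.round(onz(d[2],d[3],z),4).tolist()[:2] for z in(.003,.050,.118,.125)})
E
```

```text
tap_knob {0.003: [0.5913, 0.1502], 0.05: [0.5859, 0.1472], 0.118: [0.5782, 0.1429], 0.125: [0.5774, 0.1425]}
tap_knob {0.003: [0.6192, 0.0409], 0.05: [0.6108, 0.0501], 0.118: [0.5985, 0.0634], 0.125: [0.5973, 0.0648]}
target_notch {0.003: [0.6186, 0.0408], 0.05: [0.6102, 0.05], 0.118: [0.5981, 0.0634], 0.125: [0.5968, 0.0647]}
target_notch {0.003: [0.6014, -0.0357], 0.05: [0.595, -0.0179], 0.118: [0.5856, 0.0078], 0.125: [0.5846, 0.0104]}
clip_ears {0.003: [0.6004, -0.0367], 0.05: [0.594, -0.0188], 0.118: [0.5848, 0.007], 0.125: [0.5838, 0.0097]}
clip_moving_ear {0.003: [0.6023, -0.0262], 0.05: [0.5957, -0.0095], 0.118: [0.5862, 0.0147], 0.125: [0.5852, 0.0172]}
unit {0.003: [0.619, -0.0157], 0.05: [0.6106, -0.0002], 0.118: [0.5984, 0.0223], 0.125: [0.5971, 0.0246]}
```

Call:
{"method": "arm_command", "body": {"rows": [112,-10,116,0.01,1,112,-10,116,0.01,1,112,-10,116,0.01,1,112,-10,116,0.01,1,112,-10,116,0.01,1,112,-10,116,0.01,1]}}

```text
time_s: 6.35
tcp_pos: [0.575, 0.1366, 0.1619]
ee_rot: [-3.14, 0.007, 0.243]
wrist_force: [0.0, -0.4, 0.7]
width: 0.0849
gripper_force: 0.0
```

```bash
python3 w.py a2 tap_knob target_notch clip_ears clip_moving_ear unit;  python3 - <<'E'
from h import *
import pickle
D=pickle.load(open('obs.pkl','rb'))
for t in ['tap_knob','target_notch','clip_ears','clip_moving_ear','unit']:
    o=[]
    for n in('a1','a2'):
        l=[d for d in D if d[0]==n and d[1]==t]
        if l: o.append((l[0][2],l[0][3])); print(t,n,np.round(onz(*o[-1],.121),4),np.round(onz(*o[-1],.05),4))
    if len(o)==2: print(t,np.round(tri(o)[0],4),tri(o)[1])
E
```

```text
6.4 [0.5758 0.1367 0.1645] [-3.141e+00  2.000e-03  2.430e-01] w 0.0853 cam [0.648 0.154 0.304] [ 2.837e+00  2.000e-03 -1.329e+00]
tap_knob [265.3 314.1] 0.83
target_notch [266.8 458.6] 0.74
clip_ears [250.8 528. ] 0.92
clip_moving_ear [251.2 515.4] 0.96
unit [213.1 502.8] 0.78
tap_knob a1 [0.5779 0.1427 0.121 ] [0.5859 0.1472 0.05  ]
tap_knob a2 [0.5748 0.1427 0.121 ] [0.5464 0.1383 0.05  ]
tap_knob [0.5772 0.1427 0.1266] [0.3 0.3]
target_notch a1 [0.5975 0.0639 0.121 ] [0.6102 0.05   0.05  ]
target_notch a2 [0.5937 0.0624 0.121 ] [0.5727 0.0268 0.05  ]
target_notch [0.596  0.0657 0.1282] [0.4 0.4]
clip_ears a1 [0.5844 0.0082 0.121 ] [ 0.594  -0.0188  0.05  ]
clip_ears a2 [0.6123 0.0277 0.121 ] [ 0.5984 -0.0213  0.05  ]
clip_ears [ 0.5962 -0.0225  0.0451] [2.2 2.2]
clip_moving_ear a1 [0.5858 0.0158 0.121 ] [ 0.5957 -0.0095  0.05  ]
clip_moving_ear a2 [0.6104 0.0346 0.121 ] [ 0.5957 -0.0118  0.05  ]
clip_moving_ear [ 0.5959 -0.0092  0.0528] [0.8 0.8]
unit a1 [0.5978 0.0233 0.121 ] [ 6.106e-01 -2.000e-04  5.000e-02]
unit a2 [0.6292 0.0501 0.121 ] [0.6219 0.0097 0.05  ]
unit [ 0.6178 -0.0135  0.0094] [0.1 0.1]
```

View pics/a2.png

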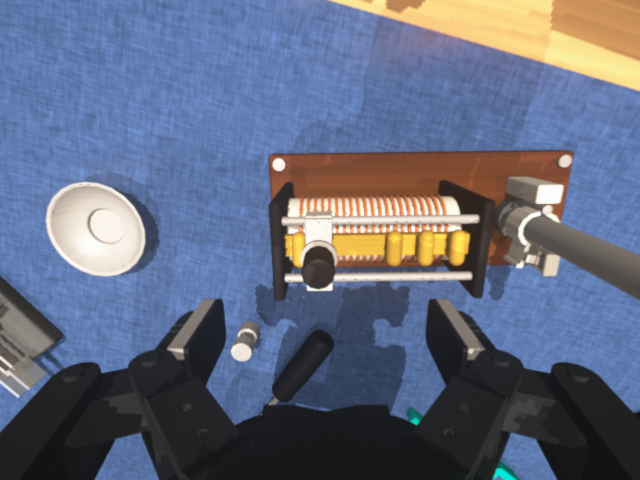

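Call:
{"method": "arm_command", "body": {"rows": [2.5,-5.5,47,0,1,2.5,-5.5,47,0,1,2.5,-5.5,47,0,0.4,2.5,-5.5,47,0,0,2.5,-5.5,47,0,0,2.5,-5.5,47,0,0,2.5,-5.5,47,0,0], "force": 30}}

```text
time_s: 7.23
tcp_pos: [0.5783, 0.1439, 0.12]
ee_rot: [3.141, -0.003, 0.245]
wrist_force: [-0.0, 0.1, -0.5]
width: 0.0254
gripper_force: 0.0
```

Call:
{"method": "arm_command", "body": {"rows": [0,0,0,0,0,0,0,0,0,0,0,0,0,0,0,0,0,0,0,0]}}

```text
time_s: 7.57
tcp_pos: [0.5782, 0.1439, 0.1196]
ee_rot: [3.141, -0.002, 0.245]
wrist_force: [-1.1, -0.8, 6.9]
width: 0.0167
gripper_force: 29.5
```

Call:
{"method": "arm_command", "body": {"rows": [0,0,-8,0,0,0,0,-15,0,0,0,0,-15,0,0,0,0,-15,0,0]}}

```text
time_s: 7.9
tcp_pos: [0.5778, 0.144, 0.1338]
ee_rot: [3.141, -0.001, 0.245]
wrist_force: [4.8, 0.8, -1.5]
width: 0.0167
gripper_force: 29.3
```

```bash
python3 w.py a3 tap_knob target_notch clip_ears clip_moving_ear unit;  python3 - <<'E'
from h import *
import pickle
D=pickle.load(open('obs.pkl','rb'))
for t in ['tap_knob','target_notch']:
  for d in D:
    if d[0]=='a3' and d[1]==t: print(t,np.round(onz(d[2],d[3],.126),4),np.round(onz(d[2],d[3],.141),4))
for t in ['target_notch','clip_ears','clip_moving_ear','unit']:
    o=[]
    for n in('a1','a2','a3'):
        l=[d for d in D if d[0]==n and d[1]==t]
        if l: o.append((l[0][2],l[0][3]))
    print(t,np.round(tri(o)[0],4),tri(o)[1])
E
```

```text
7.95 [0.5777 0.144  0.1334] [ 3.142e+00 -1.000e-03  2.450e-01] w 0.0165 cam [0.65  0.161 0.276] [ 2.845  0.    -1.327]
target_notch [295.8 491.6] 0.86
target_notch [273.1 542.8] 0.34
clip_ears [273.  555.7] 0.74
clip_moving_ear [274.3 545.2] 0.85
unit [225.1 527. ] 0.8
unit [273.1 542.9] 0.36
target_notch [0.5962 0.0656 0.126 ] [0.6015 0.0751 0.141 ]
target_notch [0.6131 0.0465 0.126 ] [0.6167 0.0579 0.141 ]
target_notch [0.5961 0.0654 0.1268] [0.5 0.6 0.6]
clip_ears [ 0.5962 -0.0219  0.0471] [2.6 2.  0.8]
clip_moving_ear [ 0.5958 -0.0083  0.0555] [1.1 1.  0.9]
unit [ 0.6185 -0.0147  0.0064] [0.2 1.1 1.2]
```

Call:
{"method": "arm_command", "body": {"rows": [0,25,0,0,0,0,50,0,0,0,0,70,0,0,0,0,78.5,0,0,0,0,78.5,0,0,0,0,78.5,0,0,0]}}

```text
time_s: 8.7
tcp_pos: [0.5977, 0.067, 0.1336]
ee_rot: [3.141, -0.003, 0.243]
wrist_force: [8.4, 1.0, -2.9]
width: 0.0163
gripper_force: 29.4
```

```bash
python3 w.py a4 target_notch unit tap_knob; python3 -c "
import cv2;a=cv2.imread('pics/a4.png')[120:440,160:560];cv2.imwrite('pics/a4c.png',cv2.resize(a,None,fx=1.8,fy=1.8,interpolation=3))"
```

```text
8.75 [0.5975 0.0674 0.1336] [ 3.141e+00 -3.000e-03  2.440e-01] w 0.0168 cam [0.669 0.084 0.276] [ 2.846  0.    -1.328]
target_notch [295.5 326. ] 0.7
unit [227.5 429.7] 0.72
tap_knob [310.6 322.6] 0.77
```

View pics/a4c.png

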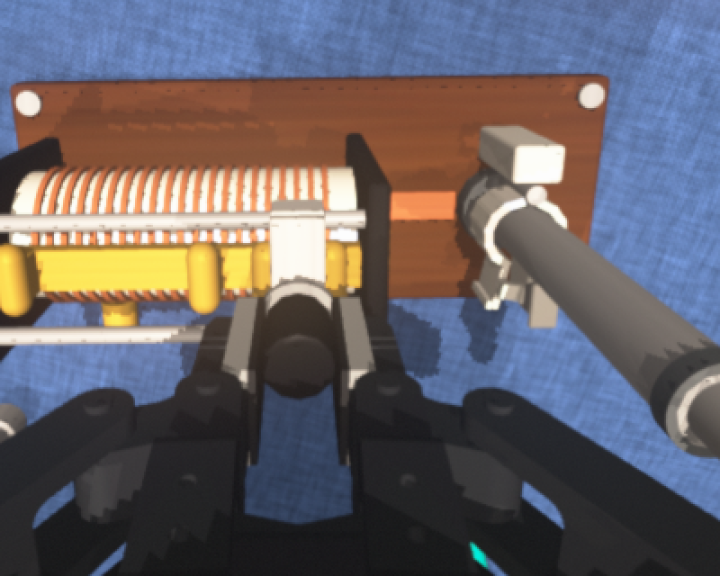

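Call:
{"method": "arm_command", "body": {"rows": [1,0,0,0,0,1,0,8,0,0,1,0,14,0,0,1,0,16,0,0,1,0,16,0,0]}}

```text
time_s: 9.32
tcp_pos: [0.5983, 0.0676, 0.1194]
ee_rot: [3.14, -0.002, 0.245]
wrist_force: [-1.3, -1.6, 13.5]
width: 0.0167
gripper_force: 31.0
```

Call:
{"method": "arm_command", "body": {"rows": [0,0,-2,0,0.5,0,0,-2,0,0.5,0,0,-2,0,0.5,0,0,-30,0,0.6,0,0,-70,0,0.8,0,0,-110,0,1,-30,0,-140,0,1,-40,0,-140,0,1,-40,0,-140,0,1]}}

```text
time_s: 10.07
tcp_pos: [0.5578, 0.058, 0.2591]
ee_rot: [3.141, -0.002, 0.245]
wrist_force: [0.6, 0.3, -0.7]
width: 0.0853
gripper_force: 0.0
```

```bash
python3 w.py a5 tap_knob target_notch clip_ears clip_moving_ear unit;  python3 - <<'E'
from h import *
import pickle
D=pickle.load(open('obs.pkl','rb'))
for t in ['tap_knob','target_notch']:
  for d in D:
    if d[0]=='a5' and d[1]==t: print(t,np.round(onz(d[2],d[3],.126),4))
for t in ['target_notch','clip_ears','clip_moving_ear','unit']:
    o=[]
    for n in('a1','a2','a3','a5'):
        l=[d for d in D if d[0]==n and d[1]==t]
        if l: o.append((l[0][2],l[0][3]))
    print(t,np.round(tri(o)[0],4),tri(o)[1])
import cv2;a=cv2.imread('pics/a5.png');cv2.imwrite('pics/a5c.png',cv2.resize(a[0:300,160:560],None,fx=1.9,fy=1.9,interpolation=3))
E
```

```text
10.1167 [0.5578 0.0582 0.2574] [ 3.142 -0.     0.244] w 0.0854 cam [0.629 0.075 0.402] [ 2.845e+00 -1.000e-03 -1.327e+00]
tap_knob [176.6 322.8] 0.89
target_notch [175.6 328.4] 0.78
clip_ears [192.9 407. ] 0.76
clip_moving_ear [187.2 401.4] 0.93
unit [162.6 401.3] 0.84
tap_knob [0.5969 0.0692 0.126 ]
target_notch [0.5987 0.0651 0.126 ]
target_notch [0.5968 0.0653 0.1266] [0.4 1.3 0.7 2. ]
clip_ears [ 0.5954 -0.0211  0.0483] [1.9 3.  1.3 2.9]
clip_moving_ear [ 0.5959 -0.0107  0.0524] [2.  0.5 1.4 2. ]
unit [ 0.6187 -0.0153  0.0055] [0.4 1.4 1.  0.6]
```

View pics/a5c.png

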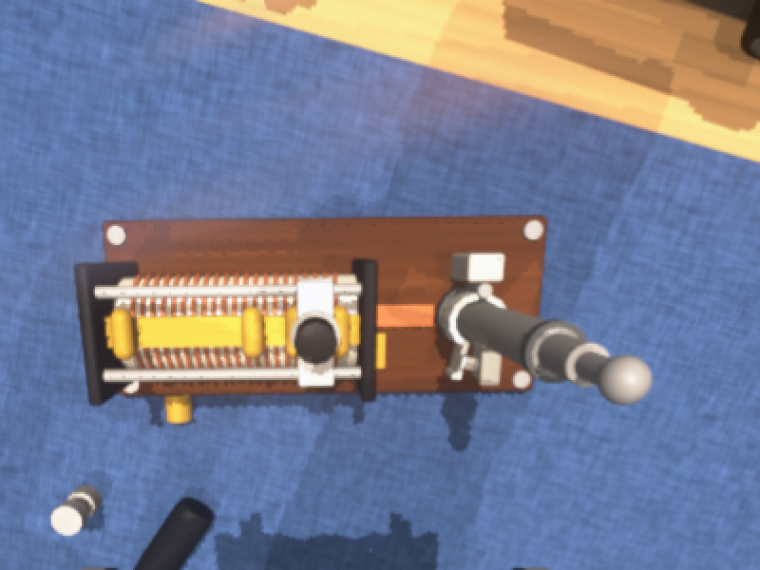

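Call:
{"method": "arm_command", "body": {"rows": [-221,276,0,0.844,1,-221,276,0,0.844,1,-221,276,0,0.844,1,-221,276,0,0.844,1,-221,276,0,0.844,1,-221,276,0,0.844,1,-221,276,0,0.844,1,-221,276,0,0.844,1,-221,276,0,0.844,1,-221,276,0,0.844,1,-221,276,0,0.844,1]}}

```text
time_s: 11.28
tcp_pos: [0.4106, -0.2638, 0.2564]
ee_rot: [-3.141, 0.002, -0.602]
wrist_force: [-0.0, 0.4, 0.0]
width: 0.0854
gripper_force: 0.0
```

```bash
cat > p.py <<'E'
from h import *
import pickle,sys
D=pickle.load(open('obs.pkl','rb'))
for d in D:
    if d[0]==sys.argv[1]: print(d[1],[round(v) for v in d[3]],{z:np.round(onz(d[2],d[3],z),4)[:2].tolist() for z in (.003,.012)})
E
python3 w.py b1 pliers left_handle right_handle left_handle_jaw_tip right_handle_jaw_tip; python3 p.py b1
```

```text
11.3333 [ 0.411  -0.2628  0.2565] [-3.141e+00  2.000e-03 -6.000e-01] w 0.0857 cam [ 0.472 -0.307  0.399] [ 2.841e+00  1.000e-03 -2.174e+00]
pliers [109.9 325.7] 0.79
pliers [311.8 253.6] 0.66
left_handle [150.4 303.8] 0.85
left_handle [286.7 223. ] 0.81
left_handle [268.6 154.8] 0.2
right_handle [150.8 349.4] 0.81
right_handle [326.8 217.6] 0.76
left_handle_jaw_tip [339.  296.1] 0.87
left_handle_jaw_tip [ 47.6 343.5] 0.75
left_handle_jaw_tip [149. 351.] 0.42
right_handle_jaw_tip [ 47.9 295.3] 0.68
pliers [110, 326] {0.003: [0.4901, -0.32], 0.012: [0.4897, -0.3197]}
pliers [312, 254] {0.003: [0.3417, -0.1053], 0.012: [0.3446, -0.1099]}
left_handle [150, 304] {0.003: [0.469, -0.2758], 0.012: [0.469, -0.2765]}
left_handle [287, 223] {0.003: [0.3914, -0.0954], 0.012: [0.3932, -0.1002]}
left_handle [269, 155] {0.003: [0.4582, -0.0413], 0.012: [0.4585, -0.0473]}
right_handle [151, 349] {0.003: [0.4398, -0.3174], 0.012: [0.4405, -0.3172]}
right_handle [327, 218] {0.003: [0.351, -0.0528], 0.012: [0.3537, -0.0586]}
left_handle_jaw_tip [339, 296] {0.003: [0.2781, -0.1267], 0.012: [0.2825, -0.1308]}
left_handle_jaw_tip [48, 344] {0.003: [0.5294, -0.3692], 0.012: [0.5281, -0.3678]}
left_handle_jaw_tip [149, 351] {0.003: [0.4404, -0.32], 0.012: [0.4411, -0.3197]}
right_handle_jaw_tip [48, 295] {0.003: [0.5573, -0.3282], 0.012: [0.5553, -0.3277]}
```

View pics/b1.png

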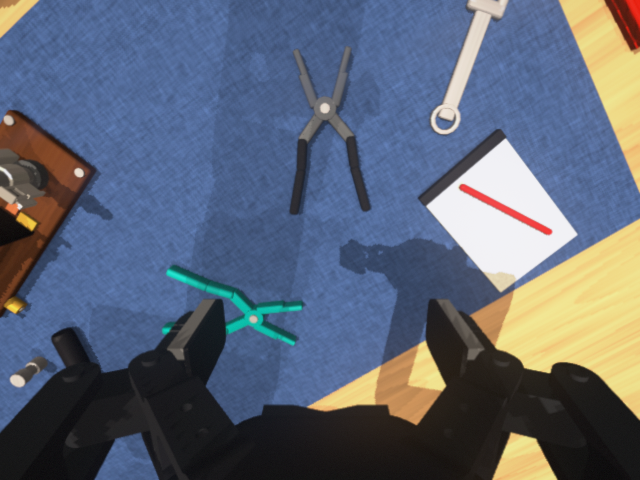

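Call:
{"method": "arm_command", "body": {"rows": [54,4,166,-0.04,1,54,4,166,-0.04,1,54,4,166,-0.04,1,54,4,166,-0.04,1,54,4,166,-0.04,1,54,4,166,-0.04,1,54,4,166,-0.04,1]}}

```text
time_s: 12.17
tcp_pos: [0.4538, -0.2965, 0.0923]
ee_rot: [3.142, -0.0, -0.558]
wrist_force: [-0.6, -0.2, 0.8]
width: 0.0855
gripper_force: 0.0
```

```bash
python3 w.py b2 pliers left_handle right_handle left_handle_jaw_tip right_handle_jaw_tip; python3 p.py b2
python3 - <<'E'
from h import *
import pickle
D=pickle.load(open('obs.pkl','rb'))
def get(n,t):
    l=[d for d in D if d[0]==n and d[1]==t]
    return l
for t in ['pliers','left_handle','right_handle','left_handle_jaw_tip','right_handle_jaw_tip']:
    best=min(((tri([(a[2],a[3]),(b[2],b[3])]) ) for a in get('b1',t) if a[3][0]<200 for b in get('b2',t)),key=lambda q:q[1].sum(),default=None)
    if best: print(t,np.round(best[0],4),best[1])
a=cv2.imread('pics/b2.png');cv2.imwrite('pics/b2c.png',a[60:440,80:560])
E
```

```text
12.2167 [ 0.4544 -0.2973  0.0937] [ 3.141e+00 -3.000e-03 -5.580e-01] w 0.085 cam [ 0.517 -0.337  0.235] [ 2.843  0.    -2.13 ]
pliers [180.9 321.6] 0.66
left_handle [244.8 285.1] 0.93
right_handle [479.  150.6] 0.7
right_handle [243.8 363.6] 0.69
left_handle_jaw_tip [181.9 320.7] 0.58
right_handle_jaw_tip [ 82.5 283. ] 0.59
pliers [181, 322] {0.003: [0.4916, -0.3183], 0.012: [0.4925, -0.3191]}
left_handle [245, 285] {0.003: [0.4672, -0.2725], 0.012: [0.4691, -0.275]}
right_handle [479, 151] {0.003: [0.347, -0.0448], 0.012: [0.3536, -0.0561]}
right_handle [244, 364] {0.003: [0.4384, -0.3199], 0.012: [0.4414, -0.3206]}
left_handle_jaw_tip [182, 321] {0.003: [0.4913, -0.3175], 0.012: [0.4923, -0.3182]}
right_handle_jaw_tip [82, 283] {0.003: [0.5555, -0.3304], 0.012: [0.554, -0.3307]}
pliers [ 0.4908 -0.3191  0.0018] [1.1 1.1]
left_handle [ 0.4694 -0.2764  0.0155] [0.6 0.6]
right_handle [ 0.4394 -0.3187  0.0044] [1.4 1.4]
left_handle_jaw_tip [ 0.5071 -0.3368  0.1832] [5.7 5.7]
right_handle_jaw_tip [ 0.5584 -0.3294 -0.0076] [1.3 1.3]
```

View pics/b2c.png

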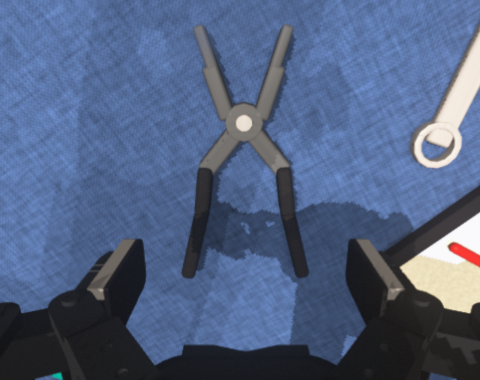

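Call:
{"method": "arm_command", "body": {"rows": [1,0,40,0,1,1,0,75,0,1,1,0,91,0,1,1,0,92,0,1,1,0,92,0,0.65,1,0,92,0,0.65,1,0,92,0,0.65,1,0,92,0,0.65,1,0,92,0,0.65], "force": 40}}

```text
time_s: 13.22
tcp_pos: [0.456, -0.2993, 0.0028]
ee_rot: [3.14, -0.005, -0.559]
wrist_force: [-1.6, 0.9, 7.2]
width: 0.0557
gripper_force: 12.9
```

Call:
{"method": "arm_command", "body": {"rows": [0,0,-15,0,0.65,0,0,-45,0,0.65,0,0,-80,0,0.65,0,0,-80,0,0.65]}}

```text
time_s: 13.55
tcp_pos: [0.4586, -0.3015, 0.0882]
ee_rot: [3.138, -0.014, -0.559]
wrist_force: [1.9, -1.6, -0.5]
width: 0.0558
gripper_force: 10.3
```

```bash
python3 w.py c1 pliers left_handle right_handle left_handle_jaw_tip right_handle_jaw_tip
python3 - <<'E'
from h import *
import pickle
from scipy.spatial.transform import Rotation as Ro
D=pickle.load(open('obs.pkl','rb'));s=r.get_state()
R=Ro.from_euler('xyz',s['ee_rot']).as_matrix();p=s['tcp_pos']
for d in D:
    if d[0]=='c1':
        for z in (.07,.08,.09): print(d[1],z,np.round((R.T@(onz(d[2],d[3],z)-p))*1000,1))
print(s['gripper_force'],s['wrist_force'])
E
```

```text
13.6 [ 0.4576 -0.3007  0.0857] [ 3.139 -0.012 -0.559] w 0.0558 cam [ 0.52  -0.341  0.232] [ 2.857 -0.003 -2.13 ]
pliers [205.1 320.9] 0.89
pliers [315.7 271.6] 0.54
left_handle [447.  153.5] 0.76
left_handle [315.6 272.3] 0.74
right_handle [313.  375.6] 0.63
left_handle_jaw_tip [ 45.1 367.3] 0.97
right_handle_jaw_tip [ 42.1 269.1] 0.59
pliers 0.07 [48.8  0.4  8.3]
pliers 0.08 [50.6  0.5 -1.7]
pliers 0.09 [ 52.5   0.6 -11.7]
pliers 0.07 [ -9.8 -25.6   8.4]
pliers 0.08 [ -4.3 -23.9  -1.6]
pliers 0.09 [  1.2 -22.2 -11.6]
left_handle 0.07 [ -97.1 -100.     8.6]
left_handle 0.08 [-86.2 -93.7  -1.4]
left_handle 0.09 [-75.3 -87.4 -11.4]
left_handle 0.07 [ -9.7 -25.2   8.4]
left_handle 0.08 [ -4.2 -23.6  -1.6]
left_handle 0.09 [  1.3 -21.9 -11.6]
right_handle 0.07 [-8.3 28.7  8.4]
right_handle 0.08 [-2.9 27.1 -1.6]
right_handle 0.09 [  2.5  25.4 -11.6]
left_handle_jaw_tip 0.07 [117.   20.2   8.2]
left_handle_jaw_tip 0.08 [114.7  19.1  -1.8]
left_handle_jaw_tip 0.09 [112.4  17.9 -11.8]
right_handle_jaw_tip 0.07 [118.1 -21.1   8.2]
right_handle_jaw_tip 0.08 [115.7 -19.7  -1.8]
right_handle_jaw_tip 0.09 [113.3 -18.2 -11.8]
10.36220879163011 [ 0.45450039 -0.11795678 -1.64390331]
```

View pics/c1.png

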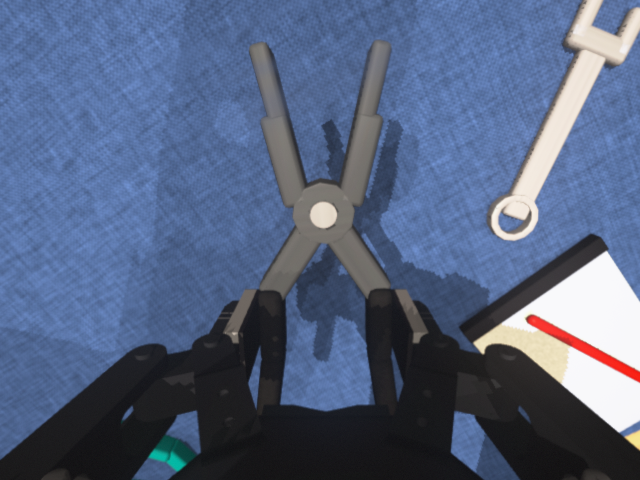

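Call:
{"method": "arm_command", "body": {"rows": [0,0,-25,0,0.65,-20,-30,-25,-0.12,0.57,-40,-60,-25,-0.24,0.57,-60,-92,-25,-0.36,0.57,-80,-124,-25,-0.48,0.57,-100,-156,-25,-0.6,0.57,-120,-186,-25,-0.72,0.57,-131,-204,-25,-0.814,0.57,-131,-204,-25,-0.814,0.57,-131,-204,-25,-0.814,0.57,-131,-204,-25,-0.814,0.57]}}

```text
time_s: 14.77
tcp_pos: [0.4512, -0.0552, 0.1038]
ee_rot: [-3.141, 0.001, 0.254]
wrist_force: [-0.3, -0.2, -0.6]
width: 0.0493
gripper_force: 15.0
```

```bash
cat > q.py <<'E'
from h import *
import sys
# triangulate jaw tips + clip from wrist (and scene/top), report in tool and unit frames
s=r.get_state();R=Ro.from_euler('xyz',s['ee_rot']).as_matrix();p=s['tcp_pos']
a=.255;O=np.array([.619,-.015,.003]);U=np.array([[np.cos(a),-np.sin(a),0],[np.sin(a),np.cos(a),0],[0,0,1]])
C={n:r.camera(n) for n in('wrist','scene','top')};save(C['wrist'],sys.argv[1]+'.png')
save(C['scene'],sys.argv[1]+'s.png')
print(s['time_s'],np.round(p,4),np.round(s['ee_rot'],3),'w',round(s['width'],4),round(s['gripper_force'],1),np.round(s['wrist_force'],1),'unit',np.round(U.T@(p-O)*1000,1))
for t in ['pliers','left_handle_jaw_tip','right_handle_jaw_tip','clip_ears','clip_moving_ear','unit']:
    o={n:r.place_of(c,t)[:1] for n,c in C.items()}
    o={n:(C[n],x[0]['at'],x[0]['confidence']) for n,x in o.items() if x}
    for n,x in o.items(): print(t,n,np.round(x[1]),round(x[2],2),end=' ')
    if 'wrist' in o:
        X=onz(*o['wrist'][:2],float(sys.argv[2]) if 'jaw' in t or t=='pliers' else {'unit':.003}.get(t,.05)); print('\n   wrist@z unit',np.round(U.T@(X-O)*1000,1),'tool',np.round(R.T@(X-p)*1000,1),end='')
    for k in (('wrist','scene'),('wrist','top')):
        if all(n in o for n in k):
            X,e=tri([o[n][:2] for n in k]); print('\n   tri',k,'unit',np.round(U.T@(X-O)*1000,1),'tool',np.round(R.T@(X-p)*1000,1),e,end='')
    print()
E
python3 q.py d1 .119
```

```text
14.7667 [ 0.4512 -0.0552  0.1038] [-3.141e+00  1.000e-03  2.540e-01] w 0.0493 15.0 [-0.3 -0.2 -0.6] unit [-172.5    3.4  100.8]
pliers wrist [372. 349.] 0.72 pliers scene [231. 334.] 0.6 pliers top [267. 236.] 0.75 
   wrist@z unit [-199.2   -7.6  116. ] tool [-26.7  11.  -15.2]
   tri ('wrist', 'scene') unit [-294.1  -14.8   -2.4] tool [-121.4   18.4  103.3] [2.4 2.4]
   tri ('wrist', 'top') unit [-104.5  103.1  275.9] tool [  67.8  -99.8 -175.2] [102. 102.]
left_handle_jaw_tip wrist [ 36. 355.] 0.93 left_handle_jaw_tip scene [242. 320.] 0.84 left_handle_jaw_tip top [330. 351.] 0.89 
   wrist@z unit [-68.3  -6.9 116. ] tool [104.2  10.2 -15.3]
   tri ('wrist', 'scene') unit [-64.5  -8.1  99.7] tool [108.   11.4   1. ] [0. 0.]
   tri ('wrist', 'top') unit [-272.5   31.7  966.9] tool [-100.8  -28.3 -866. ] [26.1 26.1]
right_handle_jaw_tip wrist [ 34. 279.] 0.59 right_handle_jaw_tip scene [241. 333.] 0.59 right_handle_jaw_tip top [270. 236.] 0.67 
   wrist@z unit [-67.5  17.8 116. ] tool [105.  -14.5 -15.3]
   tri ('wrist', 'scene') unit [-65.7  23.  105.5] tool [106.8 -19.7  -4.8] [4. 4.]
   tri ('wrist', 'top') unit [-153.    74.5  498.8] tool [  19.1  -71.1 -398.1] [101.5 101.5]
clip_ears scene [276. 196.] 0.72 clip_ears top [211. 311.] 0.73 
clip_moving_ear scene [269. 325.] 0.59 clip_moving_ear top [213. 309.] 0.4 
unit scene [289. 316.] 0.62 unit top [210. 309.] 0.69
```

```bash
cat > z.py <<'E'
from h import *
s=r.get_state();R=Ro.from_euler('xyz',s['ee_rot']).as_matrix();p=s['tcp_pos']
a=.255;O=np.array([.619,-.015,.003]);U=np.array([[np.cos(a),-np.sin(a),0],[np.sin(a),np.cos(a),0],[0,0,1]])
P={'unit':[0,0,0],'target_notch':[0,85,122],'tap_knob':[0,85,122],'clip_ears':[-22,0,47],'clip_moving_ear':[-22,9,47]}
for k in range(3):
    c=r.camera('scene')
    for t,x in P.items():
        g=proj(c,O+U@np.array(x)/1000)
        l=[y['at'] for y in r.place_of(c,t) if np.hypot(*(y['at']-g))<12]
        if l: print(t,np.round(l[0]-g,1),end=' ')
    print()
    for t,y in(('left_handle_jaw_tip',11),('right_handle_jaw_tip',-15)):
        l=r.place_of(c,t)[:2]
        gs=[proj(c,p+R@np.array([106.5,y,z])/1000) for z in(0,-8)]
        print(t,[np.round(v['at'],1).tolist() for v in l],'pred z0,-8',np.round(gs,1).tolist())
E
python3 z.py
```

```text
unit [-0.3 -0.8] target_notch [ 0.6 -1.2] tap_knob [ 1.4 -0.8] clip_ears [ 1.  -0.7] clip_moving_ear [-1.  -4.3] 
left_handle_jaw_tip [[218.5, 334.1], [238.0, 316.9]] pred z0,-8 [[241.7, 320.2], [239.1, 320.1]]
right_handle_jaw_tip [[238.8, 331.2]] pred z0,-8 [[242.6, 330.1], [239.9, 330.1]]
unit [ 0.5 -3.3] tap_knob [ 3.  -2.8] clip_ears [-0.1  1. ] clip_moving_ear [-1.   0.5] 
left_handle_jaw_tip [[242.3, 319.8], [216.0, 331.3]] pred z0,-8 [[241.7, 320.2], [239.1, 320.1]]
right_handle_jaw_tip [[238.3, 331.3]] pred z0,-8 [[242.6, 330.1], [239.9, 330.1]]
unit [-2.  -0.8] target_notch [-0.2 -2.8] tap_knob [ 4.  -1.6] clip_ears [0.2 0.3] clip_moving_ear [-3.4  1.7] 
left_handle_jaw_tip [[240.6, 321.0], [219.4, 333.3]] pred z0,-8 [[241.7, 320.2], [239.1, 320.1]]
right_handle_jaw_tip [[240.5, 332.7], [287.9, 316.5]] pred z0,-8 [[242.6, 330.1], [239.9, 330.1]]
```

Call:
{"method": "arm_command", "body": {"rows": [0,3,30,0,0.57,0,3,60,0,0.57,10,3,63,0,0.57,22,3,63,0,0.57,22,3,63,0,0.57,22,3,63,0,0.57]}}

```text
time_s: 17.52
tcp_pos: [0.4746, -0.0523, 0.0422]
ee_rot: [3.141, -0.001, 0.256]
wrist_force: [-0.4, -0.2, -1.5]
width: 0.0489
gripper_force: 15.0
```

```bash
python3 q.py d2 .048
```

```text
17.5167 [ 0.4746 -0.0523  0.0422] [ 3.141e+00 -1.000e-03  2.560e-01] w 0.0489 15.0 [-0.4 -0.2 -1.5] unit [-149.2    0.3   39.2]
pliers wrist [201. 326.] 0.82 pliers scene [232. 334.] 0.64 pliers top [305. 341.] 0.78 
   wrist@z unit [-101.5   -0.3   45. ] tool [47.7  0.7 -5.8]
   tri ('wrist', 'scene') unit [-89.9  11.9 118.5] tool [ 59.3 -11.5 -79.3] [12.4 12.4]
   tri ('wrist', 'top') unit [ -320.5   -21.3 -1077.9] tool [-172.4   20.8 1117. ] [19.8 19.8]
left_handle_jaw_tip wrist [ 33. 357.] 0.6 left_handle_jaw_tip scene [266. 319.] 0.72 left_handle_jaw_tip top [223. 316.] 0.64 
   wrist@z unit [-41.6 -11.5  45. ] tool [107.6  11.9  -5.7]
   tri ('wrist', 'scene') unit [-41.4  -9.4  42.7] tool [107.8   9.8  -3.5] [2.2 2.2]
   tri ('wrist', 'top') unit [-59.5  -3.4 121.1] tool [ 89.7   3.8 -81.8] [2. 2.]
right_handle_jaw_tip wrist [ 36. 282.] 0.75 right_handle_jaw_tip scene [267. 327.] 0.71 right_handle_jaw_tip top [210. 310.] 0.65 
   wrist@z unit [-42.5  15.1  45. ] tool [106.6 -14.7  -5.8]
   tri ('wrist', 'scene') unit [-41.7  14.2  42.7] tool [107.4 -13.8  -3.5] [1.2 1.2]
   tri ('wrist', 'top') unit [-17.8  11.3  -9.5] tool [131.3 -10.9  48.8] [15.3 15.3]
clip_ears top [209. 310.] 0.79 
clip_moving_ear scene [268. 320.] 0.59 clip_moving_ear top [211. 308.] 0.54 
unit wrist [312. 284.] 0.67 unit scene [289. 318.] 0.92 
   wrist@z unit [-176.6   24.3    0. ] tool [-27.4 -24.   39.1]
   tri ('wrist', 'scene') unit [-214.5   -2.6 -127.7] tool [-65.5   2.8 166.8] [51. 51.]
```

Call:
{"method": "arm_command", "body": {"rows": [8,0,0,0,0.57,16,0,0,0,0.57,23,0,0,0,0.57,23,0,0,0,0.57,23,0,0,0,0.57]}}

```text
time_s: 18.98
tcp_pos: [0.4963, -0.0463, 0.0413]
ee_rot: [3.141, -0.0, 0.256]
wrist_force: [-0.9, -0.4, -1.8]
width: 0.0491
gripper_force: 15.0
```

```bash
cat > v.py <<'E'
from h import *
import sys
s=r.get_state();R=Ro.from_euler('xyz',s['ee_rot']).as_matrix();p=s['tcp_pos']
a=.255;O=np.array([.619,-.015,.003]);U=np.array([[np.cos(a),-np.sin(a),0],[np.sin(a),np.cos(a),0],[0,0,1]])
c=r.camera('wrist');save(c,sys.argv[1]+'.png')
print(s['time_s'],'w',round(s['width'],4),round(s['gripper_force'],1),np.round(s['wrist_force'],1),'tcp unit',np.round(U.T@(p-O)*1000,1),np.round(s['ee_rot'],3))
for t in ['pliers','left_handle_jaw_tip','right_handle_jaw_tip','clip_ears','clip_moving_ear']:
    for x in r.place_of(c,t)[:1]:
        X=onz(c,x['at'],.048);print(t,np.round(x['at']),round(x['confidence'],2),'unit',np.round(U.T@(X-O)*1000,1),'tool',np.round(R.T@(X-p)*1000,1))
E
python3 v.py d3
python3 -c "
import cv2;a=cv2.imread('pics/d3.png')[0:200,200:440];cv2.imwrite('pics/d3c.png',cv2.resize(a,None,fx=3,fy=3,interpolation=3))"
```

```text
18.9833 w 0.0491 15.0 [-0.9 -0.4 -1.8] tcp unit [-126.7    0.6   38.3] [ 3.141 -0.     0.256]
pliers [198. 322.] 0.97 unit [-77.7   1.4  45. ] tool [49.  -0.7 -6.7]
left_handle_jaw_tip [ 34. 355.] 0.71 unit [-19.9 -10.2  45. ] tool [106.8  10.9  -6.7]
right_handle_jaw_tip [ 35. 280.] 0.97 unit [-20.1  15.9  45. ] tool [106.6 -15.2  -6.7]
clip_ears [ 44. 325.] 0.61 unit [-22.9   0.3  45. ] tool [103.7   0.4  -6.7]
clip_moving_ear [ 42. 300.] 0.68 unit [-22.1   9.2  45. ] tool [104.6  -8.5  -6.7]
```

Call:
{"method": "arm_command", "body": {"rows": [1.5,2,0,0,0.53,1.5,2.5,-1,0,0.49,1.5,2.5,-1,0,0.45,1.5,2.5,-1.5,0,0.42,1.5,2.5,-1.5,0,0.4,1.5,2.5,-1.5,0,0.38,1.5,2.5,-1.5,0,0.38,1.5,2.5,-1.5,0,0.38], "force": 40}}

```text
time_s: 19.95
tcp_pos: [0.4974, -0.0487, 0.0427]
ee_rot: [-3.142, 0.001, 0.254]
wrist_force: [-4.2, -3.2, -1.4]
width: 0.0345
gripper_force: 39.7
```

```bash
python3 v.py d4
```

```text
19.95 w 0.0345 39.7 [-4.2 -3.2 -1.4] tcp unit [-126.2   -2.    39.7] [-3.142e+00  1.000e-03  2.540e-01]
pliers [193. 321.] 0.85 unit [-75.3  -0.8  45. ] tool [50.9 -1.2 -5.4]
left_handle_jaw_tip [ 22. 330.] 0.83 unit [-15.2  -4.1  45. ] tool [111.    2.1  -5.4]
right_handle_jaw_tip [ 22. 310.] 0.7 unit [-15.1   2.6  45. ] tool [111.1  -4.6  -5.4]
clip_ears [ 50. 319.] 0.87 unit [-23.9  -0.2  45. ] tool [102.3  -1.8  -5.4]
clip_moving_ear [ 49. 313.] 0.91 unit [-23.6   1.7  45. ] tool [102.6  -3.7  -5.4]
```

Call:
{"method": "arm_command", "body": {"rows": [0,0,0,0,0.38,0,0,0,0,0.42,0,0,0,0,0.48,0,0,0,0,0.54,0,0,0,0,0.58,0,0,0,0,0.58]}}

```text
time_s: 20.75
tcp_pos: [0.4984, -0.0484, 0.0431]
ee_rot: [3.141, -0.001, 0.255]
wrist_force: [-0.5, -0.0, -0.8]
width: 0.0496
gripper_force: 14.9
```

```bash
python3 v.py d5
```

```text
20.75 w 0.0496 14.9 [-0.5 -0.  -0.8] tcp unit [-125.2   -1.9   40.1] [ 3.141e+00 -1.000e-03  2.550e-01]
pliers [204. 326.] 0.66 unit [-78.8  -2.7  45. ] tool [46.4  0.8 -4.9]
right_handle_jaw_tip [ 36. 278.] 0.75 unit [-18.5  14.1  45. ] tool [106.7 -16.   -4.8]
clip_ears [ 50. 317.] 0.91 unit [-23.    0.3  45. ] tool [102.2  -2.3  -4.8]
clip_moving_ear [ 52. 312.] 0.72 unit [-23.5   2.5  45. ] tool [101.7  -4.4  -4.8]
```

Call:
{"method": "arm_command", "body": {"rows": [-12,0,0,0,0.6,-30,0,0,0,0.6,-55,0,0,0,0.62,-70,0,-30,0,0.65,-80,10,-65,0,0.65,-85,40,-70,0.1,0.65,-90,75,-70,0.22,0.65,-95,110,-70,0.34,0.65,-98,145,-70,0.46,0.65,-101,180,-70,0.58,0.65,-103,210,-70,0.7,0.65,-104,232,-70,0.814,0.65,-104,232,-70,0.814,0.65,-104,232,-70,0.814,0.65]}}

```text
time_s: 22.22
tcp_pos: [0.4554, -0.3001, 0.1125]
ee_rot: [-3.141, 0.0, -0.56]
wrist_force: [-0.1, 0.5, -1.9]
width: 0.0555
gripper_force: 10.4
```

```bash
cat > e.py <<'E'
from h import *
import sys
a=.255;O=np.array([.619,-.015,.003]);U=np.array([[np.cos(a),-np.sin(a),0],[np.sin(a),np.cos(a),0],[0,0,1]])
s=r.get_state();R=Ro.from_euler('xyz',s['ee_rot']).as_matrix();p=s['tcp_pos']
print(s['time_s'],np.round(p,4),np.round(s['ee_rot'],3),round(s['width'],4),np.round(s['wrist_force'],1))
c=r.camera('wrist');save(c,sys.argv[1]+'.png')
for t in ['pliers','left_handle_jaw_tip','right_handle_jaw_tip']:
    for x in r.place_of(c,t)[:1]: print(t,np.round(x['at']),'tool',np.round(R.T@(onz(c,x['at'],p[2]+.007)-p)*1000,1))
c=r.camera('top');d=r.camera('scene')
for t in ['clip_ears','clip_moving_ear']:
    for n,q in(('top',c),('scene',d)):
        for x in r.place_of(q,t)[:1]: print(t,n,np.round(x['at'],1),np.round(U.T@(onz(q,x['at'],.05)-O)*1000,1))
E
python3 e.py e1
```

```text
22.2167 [ 0.4554 -0.3001  0.1125] [-3.141  0.    -0.56 ] 0.0555 [-0.1  0.5 -1.9]
pliers [206. 322.] tool [46.5 -0.1 -7. ]
left_handle_jaw_tip [ 42. 369.] tool [105.1  16.4  -7.1]
right_handle_jaw_tip [ 46. 270.] tool [103.8 -18.4  -7. ]
clip_ears top [212.8 311.6] [-22.5   1.3  47. ]
clip_ears scene [271.8 321.5] [-10.    5.9  47. ]
clip_moving_ear top [213.8 312.8] [-25.9  -1.1  47. ]
clip_moving_ear scene [267.5 319.8] [-28.3  -2.1  47. ]
```

Call:
{"method": "arm_command", "body": {"rows": [0,0,35,0,0.65,0,0,70,0,0.65,0,0,95,0,0.65,0,0,102,0,0.65,0,0,105,0,0.65,0,0,105,0,0.65]}}

```text
time_s: 23.22
tcp_pos: [0.4558, -0.2994, 0.008]
ee_rot: [-3.142, -0.0, -0.559]
wrist_force: [0.4, 0.1, -1.1]
width: 0.0557
gripper_force: 10.4
```

Call:
{"method": "arm_command", "body": {"rows": [0,0,2,0,0.65,0,0,4,0,0.65,0,0,4,0,0.65,0,0,4,0,0.65]}}

```text
time_s: 23.55
tcp_pos: [0.4561, -0.2997, 0.0048]
ee_rot: [3.141, -0.002, -0.559]
wrist_force: [0.3, -0.5, -1.5]
width: 0.0552
gripper_force: 10.4
```

Call:
{"method": "arm_command", "body": {"rows": [0,0,2,0,0.65,0,0,3,0,0.65,0,0,4,0,0.65,0,0,4,0,0.65]}}

```text
time_s: 23.88
tcp_pos: [0.4567, -0.3002, 0.0016]
ee_rot: [3.141, -0.003, -0.559]
wrist_force: [-0.4, 2.4, 9.9]
width: 0.0559
gripper_force: 11.0
```

Contact with the mat. Release, rise straight up.

Call:
{"method": "arm_command", "body": {"rows": [0,0,-1,0,0.75,0,0,-1,0,0.9,0,0,-1,0,1,0,0,-1,0,1,0,0,-1,0,1,0,0,-15,0,1,0,0,-45,0,1,0,0,-85,0,1,0,0,-125,0,1,-20,0,-165,0,1,-40,0,-190,0,1,-40,0,-190,0,1]}}

```text
time_s: 24.88
tcp_pos: [0.4223, -0.2789, 0.1962]
ee_rot: [3.139, -0.009, -0.559]
wrist_force: [1.6, -0.3, -0.1]
width: 0.0851
gripper_force: 0.0
```

```bash
python3 w.py f1 pliers left_handle right_handle left_handle_jaw_tip right_handle_jaw_tip; python3 p.py f1
```

```text
24.9333 [ 0.4224 -0.2789  0.1935] [ 3.14  -0.007 -0.559] w 0.0856 cam [ 0.484 -0.318  0.339] [ 2.852e+00 -2.000e-03 -2.130e+00]
pliers [127.5 321.3] 0.85
pliers [350.9 232.1] 0.75
left_handle [175.2 297. ] 0.87
left_handle [128.6 323.9] 0.57
left_handle [ 60.2 350. ] 0.5
right_handle [175.2 353.2] 0.83
left_handle_jaw_tip [382.8 277.7] 0.73
left_handle_jaw_tip [ 55.2 349.6] 0.64
right_handle_jaw_tip [ 57.8 295. ] 0.86
right_handle_jaw_tip [348.5 287.7] 0.78
pliers [128, 321] {0.003: [0.4919, -0.3198], 0.012: [0.4917, -0.3197]}
pliers [351, 232] {0.003: [0.3423, -0.1065], 0.012: [0.3461, -0.1121]}
left_handle [175, 297] {0.003: [0.4672, -0.2765], 0.012: [0.4676, -0.2776]}
left_handle [129, 324] {0.003: [0.4898, -0.3213], 0.012: [0.4896, -0.3212]}
left_handle [60, 350] {0.003: [0.5264, -0.3716], 0.012: [0.5253, -0.3701]}
right_handle [175, 353] {0.003: [0.4384, -0.3224], 0.012: [0.4396, -0.3223]}
left_handle_jaw_tip [383, 278] {0.003: [0.2795, -0.1258], 0.012: [0.2849, -0.1309]}
left_handle_jaw_tip [55, 350] {0.003: [0.53, -0.3733], 0.012: [0.5288, -0.3718]}
right_handle_jaw_tip [58, 295] {0.003: [0.5538, -0.3314], 0.012: [0.5519, -0.3311]}
right_handle_jaw_tip [348, 288] {0.003: [0.3116, -0.1614], 0.012: [0.3162, -0.1656]}
```

Call:
{"method": "arm_command", "body": {"rows": [0,0,-50,0,1,-92,-295,-66,-0.81,1,-92,-295,-66,-0.81,1,-92,-295,-66,-0.81,1,-92,-295,-66,-0.81,1,-92,-295,-66,-0.81,1,-92,-295,-66,-0.81,1,-92,-295,-66,-0.81,1,-92,-295,-66,-0.81,1,-92,-295,-66,-0.81,1,-92,-295,-66,-0.81,1]}}

```text
time_s: 26.1
tcp_pos: [0.5, 0.0217, 0.2543]
ee_rot: [-3.141, 0.003, 0.253]
wrist_force: [-0.0, -0.2, 0.5]
width: 0.0856
gripper_force: 0.0
```

```bash
python3 w.py g1 tap_knob target_notch clip_ears clip_moving_ear; python3 - <<'E'
from h import *
import pickle
a=.255;O=np.array([.619,-.015,.003]);U=np.array([[np.cos(a),-np.sin(a),0],[np.sin(a),np.cos(a),0],[0,0,1]])
for d in pickle.load(open('obs.pkl','rb')):
    if d[0]=='g1': print(d[1],np.round(U.T@(onz(d[2],d[3],.05 if 'clip' in d[1] else .125)-O)*1000,1))
a=cv2.imread('pics/g1.png');cv2.imwrite('pics/g1c.png',cv2.resize(a[0:280,220:580],None,fx=2.1,fy=2.1,interpolation=3))
E
```

```text
26.15 [0.4998 0.0207 0.2544] [-3.141e+00  3.000e-03  2.520e-01] w 0.0854 cam [0.572 0.04  0.396] [ 2.841e+00  1.000e-03 -1.318e+00]
tap_knob [ 88.  296.9] 0.82
tap_knob [244.1 368.6] 0.26
target_notch [ 88.1 302.5] 0.88
clip_ears [123.3 395.1] 0.67
clip_moving_ear [122.9 391.1] 0.81
tap_knob [ -1.3  85.6 122. ]
tap_knob [-120.9   29.4  122. ]
target_notch [ -1.4  81.5 122. ]
clip_ears [-24.4  -1.5  47. ]
clip_moving_ear [-24.    2.3  47. ]
```

View pics/g1c.png

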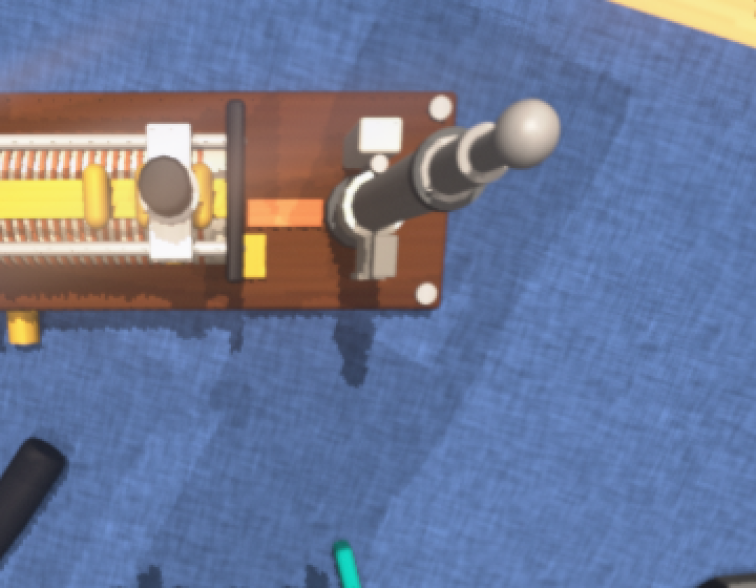

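The picture shows the ears together at crop (375,255), so the clip is shut. The knob is at crop (167,185), between the two teeth nearest the whip, and its measured position is unit y = 85.6 mm. I'm handing the job in.

```bash
python3 -c "
from station import r
print(r.sign_off())"
```

```text
the job is handed in; nothing more can be done
None
```

The job is handed in at about 26 s of the 53 s allowed: the tap knob is down in the notch nearest the whip, the clip was squeezed shut with the pliers and stayed shut, and the pliers are lying flat on the mat where they started.

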